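# Lock a block in the fixture with its pull-out knob

### The job

Pull the fixture's red knob all the way out until it snaps over and stays, then move the aluminium block from the black cradle into the fixture's nest, flat on its floor with the block's low step towards the knob. Then push the knob fully home so that its steel tongue locks over the step, and let go. The cradle only lets you take the block by its ends and the nest only leaves room at its sides, so put it down on the bench in between to change your grip; do not disturb the oil bottle, the plug gauge or the screwdriver.

Things in the scene. Friction and masses are not known exactly. Their poses are not given: they have to be found in the camera images.
- fixture: Fixed fixture: dark steel base 118 x 90 x 10 mm, a blue housing, a blue back stop and the nest between. Origin on the bench under the nest's centre; x points from knob to back stop, z up. Housing: x -61 to -31 mm, y +-27, top at z 56; back stop: x 31 to 41, y +-27, top at z 50; a brass bush sticks out of the housing to x -69; base: x -72 to 46, y +-45.
- nest (a point): Centre of the nest's floor, 10 mm above the bench, axes as the fixture's. Nest 62 mm long in x (between housing and back stop, both higher than the block), 42 mm wide in y between two low steel ridges (8 mm above the floor, 6 mm thick). Above the ridges its +-y sides are open: put the block in from above, held by its long sides, fingertips over 8 mm above the floor.
- knob (a joint): Slide of the red knob in m: 0 = home (tongue over the nest), 0.030 = fully out, towards the fixture's -x, tongue clear of the nest. A spring detent holds it at both ends and snaps it over at mid-travel; it takes about 6 N.
- knob_grip (a point): Centre of the red round knob, 26 mm in diameter and 26 mm long along the fixture's x, 39 mm above the bench; moves with it. At home it is at x -87 mm of the fixture, 13 mm clear of the housing. Pinch it from above across the fixture's y. Its steel tongue, 16 mm wide, 8 mm thick, underside 35 mm above the bench, reaches x -15 mm at home; out, it is hidden in the housing.
- cradle: Fixed black plastic cradle for the block: base 76 x 86 x 6 mm, two upright cheeks at y +-21 to +-31 mm, 50 mm long in x, up to z 43 mm. Origin on the bench under its centre, x along the channel between the cheeks (open at both ends).
- block: Loose stepped aluminium block, 0.19 kg, 56 mm long (x) x 36 mm wide (y) x 36 mm high. Origin at the centre of its underside, z up. Its -x end is a low step: from x -28 to -8 mm it is only 22 mm high, from x -8 to 28 mm 36 mm high with two round brass port plugs on top. It starts in the cradle, its underside 6 mm above the bench, its long sides 3 mm from the cheeks.
- step (a point): Middle of the top face of the block's low step: x -18 mm, z 22 mm in the block's frame, axes as the block's.
- oil_bottle: Bystander: white oil bottle with a red cap and spout, 53 mm wide, 172 mm high, standing; origin at the centre of its underside.
- plug_gauge: Bystander: black cylindrical plug gauge, 28 mm in diameter, 100 mm high, standing; origin at the centre of its underside.
- screwdriver: Bystander: screwdriver with a yellow handle, 206 x 32 x 28 mm, lying along its y axis; origin under its middle.
Not all that is in view belongs to the job. Leave any orange look-alike of the fixture alone. There is more than one size of the block; the job needs the smaller.

How it is judged (in metres and radians):
On the way, in this order (a step that is already met when the one before it is completed fails the run):
1. the knob is pulled out and stays out (more than 26 mm of its 30 mm) (value of joint knob above 0.026 m), for 0.3 s.
2. the block has been put down flat on the bench and let go, to change the grip (height (world z) of block below 0.003 m and angle between block's own z axis and vertical below 0.1 rad and contact force between the fingers and block below 0.2 N), for 0.1 s.
3. with the knob still out, the block sits flat in the nest, its low step towards the knob (horizontal distance between block and nest below 0.006 m and z of block in the frame of nest below 0.003 m and angle between block's own z axis and vertical below 0.08 rad and angle between the x axis of block and the x axis of fixture, either way round below 0.2 rad and x of step in the frame of nest below -0.01 m and value of joint knob above 0.024 m), for 0.2 s.
At the end, for the whole second after the job is handed in: The knob is home (within 3 mm of its 30 mm travel), the block sits still in the nest: within 6 mm of its centre, flat on its floor within 3 mm, tilted less than 5 degrees and square within 11 degrees, its low step under the tongue (horizontal distance between block and nest below 0.006 m and z of block in the frame of nest below 0.003 m and angle between block's own z axis and vertical below 0.08 rad and angle between the x axis of block and the x axis of fixture, either way round below 0.2 rad and x of step in the frame of nest below -0.01 m and value of joint knob below 0.003 m and linear speed of block below 0.02 m/s); the robot touches nothing.
It fails at once if the oil bottle is shoved (more than 30 mm) or knocked over (distance of oil_bottle from where it was at the start of the episode above 0.03 m or angle between oil_bottle's own z axis and vertical above 0.5 rad).
It fails at once if the plug gauge is shoved (more than 30 mm) or knocked over (distance of plug_gauge from where it was at the start of the episode above 0.03 m or angle between plug_gauge's own z axis and vertical above 0.5 rad).
It fails at once if the screwdriver is shoved (more than 30 mm) (distance of screwdriver from where it was at the start of the episode above 0.03 m).
It also fails if it takes over 72 s, if anything falls off the work surface, if the arm or the gripper's body presses on something with over 40 N, if the wrist force passes 120 N, or if a joint passes its speed limit or range.

### The arm

A 6-joint arm with a two-finger parallel gripper is mounted at the origin on a cart in front of the work surface, level with it; the furniture and walls round the work are solid. World frame = base frame: x ahead of the robot, y to its left, z up, the work surface at z = 0. Lengths are in mm, angles in rad, forces in N, time in s.
With the tool pointing down it reaches from about 275 to 750 mm from the base axis. Payload 10.2 kg.
Tool frame: the origin (TCP) lies where the fingers leave the gripper's body, on its centre line; the fingertips stand 64 mm ahead of it and the grasp point (between the pads) lies 45 mm ahead of it (arm.tcp_to_grasp is the distance from the TCP to the grasp point, in mm); z points along the fingers, y is the direction in which the jaws open and shut (so a half turn about z gives the same grasp; the last joint's range is limited). The gripper opens to 88 mm and grips with 3 to 60 N. Pads are 18 mm wide; open, the fingers measure 123 mm over their backs; the gripper's body (75 mm by 187 mm) begins 45 mm behind the grasp point.
Start: joints at [-1.565, 0.313, 1.498, -0, 1.331, -0.223], TCP at [119.061, -511.328, 302.72] pointing down, gripper open.
Joint ranges: [-2.94, 2.94], [-0.97, 2.17], [0.19, 2.56], [-1.23, 4.37], [0.02, 3.11], [-2.88, 2.88]. Speed limits (rad/s): [2.39, 2.39, 3.01, 3.14, 3.14, 3.14].

### API

Orientations are given as a unit quaternion [w, x, y, z].
In Python, from rig import arm, eyes gives the robot as it stands. The module is installed in compiled form; this text tells all that it offers.
- The arm moves only by the tool move_arm, never from a script. Its argument "plan" is a list of rows, each a list of 4 numbers: the shift along the tool's x, y, z in units of 40 mm (1.0 is 40 mm), then the turn about the tool's z in units of 0.08 rad (1.0 is 0.08 rad). A call has 1 to 8 rows; each row shifts and turns the commanded pose from where the row before left it, along the tool's axes as they then stand; what a row does not reach is not made up. A row lasts 1/10 s, in which the tool goes at most 50 mm and 8.59 degrees, less where a joint would pass 70% of its speed; a pose out of reach is approached as far as the arm can. A call with a number of a shift or a turn outside -1 to 1 is refused whole. A call with a gripper value outside its range is refused whole. "claw" is the closure, from -1 (fully open) to 1 (shut), set as the call begins (left out, the last holds). The fingers move at their own pace and stop on an object; "grip_force" is the grip in N (left out, the last holds). Time passes only in rows, so rows that do not move let the fingers close. It gives the time, the measured TCP pose, the force and the opening at its end, in the units of the state.
- arm.observe(): the state, without advancing time (a new reading comes with each control period).
- eyes.snapshot(name): name is "side" or "top" or "wrist"; returns a dict with "img" (400x640x3 uint8, red, green, blue), "K" (3x3 intrinsics, pixels), "R" (3x3) and "t" (3): a world point X has camera coordinates R X + t. Camera axes: x right, y down, z forward; pixel columns grow to the right and rows downward; lengths in mm; the calibration is good to about 2 mm. The wrist camera is an equidistant fisheye: a pixel r from the principal point sees the ray r / f radians off the axis. A picture is of the moment at which its call begins. There is no depth.
- arm.sign_off(): hands the job in, once; it reports no verdict.
The state is a dict: "time": time; "qpos": joint angles; "joint_vel": joint speeds; "effort": joint torques, N m; "tool_pos": TCP position; "orientation": TCP orientation; "ft_force": force on the tool from outside, world axes, zero at the start; "torque": the same for the moment, N m; "finger_gap": finger opening in mm.
Only numpy, scipy, OpenCV 4.12 (cv2) and the standard library are available. Lean on these libraries where they do the work, as an engineer would, in place of code of your own. Each camera call takes 0.05 s, during which the arm holds its last target. There are 200 camera calls.

## Working session

There is one attempt and no reset: what is moved stays moved. The work goes in short steps, Python scripts to look and compute and a tool call to move; the robot and the scene stay as the last step left them, time stands still between calls to the robot, and variables do not carry over. Pictures are saved under pics/ and viewed, about 8 in all and at most 12, crops included, and the job is handed in when it is done.

Besides the shell and the picture viewer there is one more tool, called after "Call:" as a command line: name --pt "numbers of a row" for each row, then --argument value for the rest. move_arm: Moves the arm, as the interface text tells. Shifts and turns lie within -1 to 1; 1 stands for 40 mm of shift or 0.08 rad of turn. Its arguments: {"type":"object","properties":{"plan":{"type":"array","items":{"type":"array","items":{"type":"number","minimum":-1,"maximum":1}}},"claw":{"type":"number"},"grip_force":{"type":"number"}},"required":["plan"]}

```bash
mkdir -p pics
cat > h.py <<'E'
import numpy as np, cv2, pickle
from rig import arm, eyes
def snap(n,tag):
    s=eyes.snapshot(n); pickle.dump(s,open(f'pics/{tag}.pkl','wb')); cv2.imwrite(f'pics/{tag}.png',s['img'][:,:,::-1]); return s
def ld(tag): return pickle.load(open(f'pics/{tag}.pkl','rb'))
def proj(s,P):
    c=(np.atleast_2d(P)@np.array(s['R']).T)+np.array(s['t']); p=c@np.array(s['K']).T; return p[:,:2]/p[:,2:]
def back(s,uv,z):
    uv=np.atleast_2d(uv).astype(float); R=np.array(s['R']);t=np.array(s['t']);C=-R.T@t
    d=np.c_[uv,np.ones(len(uv))]@np.linalg.inv(s['K']).T@R
    return C+d*((z-C[2])/d[:,2])[:,None]
E
python3 - <<'E'
from h import *
a=snap('top','t0');b=snap('side','s0')
for s in(a,b):
    print(-np.array(s['R']).T@s['t'],np.array(s['K']).tolist())
print(arm.observe())
E
```

```text
[ 509.02631327   -4.58678601 1077.5759852 ] [[363.4925144516427, 0.0, 315.0252574105037], [0.0, 363.4925144516427, 197.96787277417158], [0.0, 0.0, 1.0]]
[ 71.74230153 773.02400975 779.21481644] [[381.70923967927496, 0.0, 320.2770147407958], [0.0, 381.70923967927496, 193.03926967330116], [0.0, 0.0, 1.0]]
{'time': 0.1, 'qpos': array([-1.56539068e+00,  3.13384111e-01,  1.49833374e+00, -2.47553106e-05,
        1.33100101e+00, -2.23393592e-01]), 'joint_vel': array([-0.00147251, -0.0005309 , -0.00133757,  0.00033856,  0.00108867,
       -0.00196517]), 'effort': array([ 2.61677822e-03, -4.02814507e+01, -2.52648067e+01,  6.96182996e-02,
        3.42777476e-02, -5.77691503e-05]), 'tool_pos': array([ 119.06053401, -511.17504731,  302.23364413]), 'orientation': array([-5.61071158e-04,  9.93463003e-01,  1.14153160e-01,  4.93030987e-05]), 'ft_force': array([ 0.10769604, -0.37937073, -0.0904733 ]), 'torque': array([0.03637948, 0.07337901, 0.01411917]), 'finger_gap': 88.28986127855244}
```

View pics/t0.png

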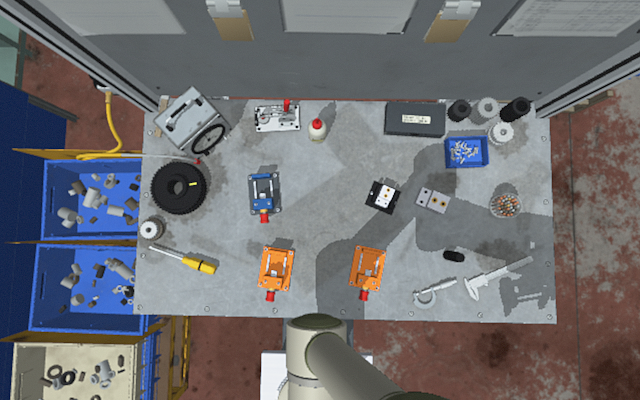

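View pics/s0.png

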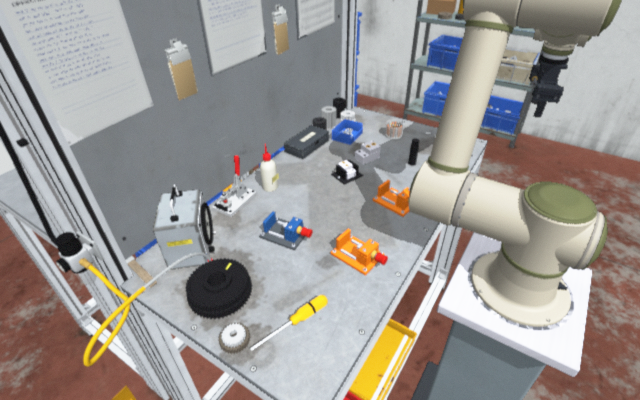

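Top view: blue fixture at (264,195), knob at (264,217). Its orange look-alikes are at (276,268) and (368,268). The block in the black cradle is at (383,197), and a larger grey look-alike lies loose at (432,200). Bystanders are the bottle (317,128), gauge (453,255) and screwdriver (185,260). I choose the blue fixture and the block in the cradle, and check both in one close crop.

Run:
```python
from h import *
i=ld('t0')['img'][:,:,::-1]
a=cv2.resize(i[160:230,235:295],None,fx=6.5,fy=6.5,interpolation=cv2.INTER_CUBIC)
b=cv2.resize(i[160:230,360:420],None,fx=6.5,fy=6.5,interpolation=cv2.INTER_CUBIC)
c=np.hstack([a,b])
cv2.imwrite('pics/c0.png',c);print(c.shape)
```

```text
(455, 780, 3)
```

View pics/c0.png

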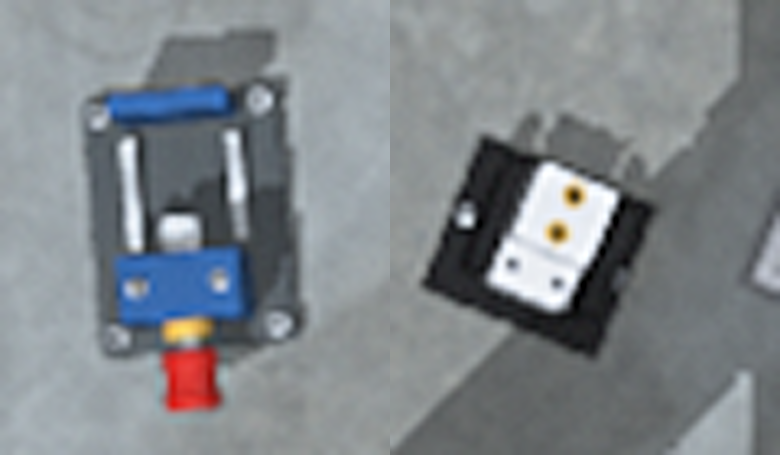

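Left crop: blue fixture with the knob home, tongue visible and nest empty. Right crop: the block in the black cradle, with two brass plugs on its high part and its low step facing down-left. The larger look-alike lies outside. Next I fit the poses.

```bash
cat >> h.py <<'E'
from scipy.optimize import least_squares
def fit(obs,x0):
    # obs: list of (snap, px(N,2), local(N,3)); pose x,y,yaw
    def f(p):
        c,s_=np.cos(p[2]),np.sin(p[2]);r=[]
        for s,px,L in obs:
            W=np.array(L,float)@np.array([[c,s_,0],[-s_,c,0],[0,0,1]])+[p[0],p[1],0]
            r.append((proj(s,W)-px).ravel())
        return np.concatenate(r)
    o=least_squares(f,x0,loss='soft_l1',x_scale=[10,10,.1]); return o.x,f(o.x)
E
python3 - <<'E'
from h import *
s=ld('t0')
def px(l,off): return np.array(l)/6.5+off
F=px([(85,97),(283,78),(299,340),(103,355),(105,95),(228,88),(118,256),(240,248),(122,322),(245,315),(168,410),(218,406)],[235,160])
FL=[(46,45,10),(46,-45,10),(-72,-45,10),(-72,45,10),(41,27,50),(41,-27,50),(-31,27,56),(-31,-27,56),(-61,27,56),(-61,-27,56),(-100,13,39),(-100,-13,39)]
c=back(s,[264,193],10)[0]
print(fit([(s,F,FL)],[c[0],c[1],0]))
C=np.array([(484-390,135),(655-390,207),(596-390,356),(424-390,284)])/6.5+[360,160]
c=back(s,[383,197],10)[0]
print(fit([(s,C,[(38,43,6),(38,-43,6),(-38,-43,6),(-38,43,6)])],[c[0],c[1],-.3]))
B=np.array([(545-390,162),(620-390,190),(487-390,286),(568-390,313)])/6.5+[360,160]
print(fit([(s,B,[(28,18,42),(28,-18,42),(-28,18,28),(-28,-18,28)])],[c[0],c[1],-.3]))
for n,u,z in(('bottle',(317,125),150),('gauge',(453,255),50),('sd',(185,260),20),('sdh',(205,266),20),('bigblock',(432,200),40),('orange1',(276,268),40),('orange2',(368,268),40),('clamp',(277,117),40)): print(n,back(s,u,z)[0].round())
E
```

```text
(array([6.19540054e+02, 1.63857166e+02, 1.00256213e-01]), array([-0.05838948,  0.25768718, -0.34762781,  0.72192562,  0.04895198,
        0.02870686, -0.2478707 ,  0.17586574,  0.46822984, -0.24076007,
        0.34931193, -0.6964608 , -0.27144185, -0.15575971, -0.01698016,
       -0.46506434, -0.19028958,  0.26215876, -0.04309882, -0.20030451,
       -0.40477564,  0.22238548,  0.96412606,  0.10913327]))
(array([ 6.01642697e+02, -1.87735689e+02, -3.78273218e-01]), array([-0.11730966, -0.42341334,  0.63138281, -0.32451406,  0.09523041,
        0.4924154 , -0.59912882,  0.25163125]))
(array([ 6.02479922e+02, -1.89517619e+02, -3.62729046e-01]), array([-0.38660725,  0.08934684, -0.12678506,  0.44646634,  0.70373665,
       -0.52714933, -0.0838793 , -0.03259542]))
bottle [776.   9. 150.]
gauge [ 442. -375.   50.]
sd [409. 385.  20.]
sdh [393. 326.  20.]
bigblock [ 595. -321.   40.]
orange1 [394. 118.  40.]
orange2 [ 399. -141.   40.]
clamp [830. 128.  40.]
```

```bash
cat >> h.py <<'E'
def to(x,y,z,yaw,half=True):
    o=arm.observe(); w,a,b,c=o['orientation']; p=o['tool_pos']
    R=cv2.Rodrigues(np.zeros(3))[0]
    from scipy.spatial.transform import Rotation as Q
    R=Q.from_quat([a,b,c,w]).as_matrix(); psi=np.arctan2(R[1,0],R[0,0])
    dz=psi-yaw; dz=(dz+np.pi/2)%np.pi-np.pi/2 if half else (dz+np.pi)%(2*np.pi)-np.pi
    d=R.T@(np.array([x,y,z])-p)
    R2=Q.from_euler('z',psi-dz).as_matrix()@np.diag([1,-1,-1]); d2=R2.T@(np.array([x,y,z])-p)
    print('t',round(o['time'],2),'p',p.round(1),'yaw',round(psi,4),'tilt',np.degrees(np.arccos(-R[2,2])).round(2),'F',o['ft_force'].round(1),'gap',o['finger_gap'].round(1),'q',o['qpos'].round(2))
    print(' units shift now-axes',(d/40).round(2),'after-turn axes',(d2/40).round(2),'turn',round(dz/.08,2))
def inF(x,y,F):
    c,s=np.cos(F[2]),np.sin(F[2]); return F[0]+c*x-s*y, F[1]+s*x+c*y
F=np.array([619.5,163.9,.1003]);
E
python3 -c "
from h import *
to(*inF(-87,0,F),250,F[2])"
```

```text
Traceback (most recent call last):
  File "h.py", line 30, in to
    print('t',round(o['time'],2),'p',p.round(1),'yaw',round(psi,4),'tilt',np.degrees(np.arccos(-R[2,2])).round(2),'F',o['ft_force'].round(1),'gap',o['finger_gap'].round(1),'q',o['qpos'].round(2))
                                                                                                                                                   ^^^^^^^^^^^^^^^^^^^^^
AttributeError: 'float' object has no attribute 'round'
```

```bash
sed -i "s/o\['finger_gap'\].round(1)/round(o['finger_gap'],1)/; /Rodrigues/d" h.py
python3 -c "
from h import *
to(*inF(-87,0,F),250,F[2])"
```

```text
t 0.1 p [ 119.1 -511.2  302.2] yaw 0.2288 tilt 0.06 F [ 0.1 -0.4 -0.1] gap 88.3 q [-1.57  0.31  1.5  -0.    1.33 -0.22]
 units shift now-axes [ 13.86 -13.88   1.32] after-turn axes [ 11.96 -15.54   1.31] turn 1.61
```

Call:
move_arm --pt "0.8 -0.8 0 0" --pt "0.87 -0.87 0 0" --pt "0.87 -0.87 0 0" --pt "0.87 -0.87 0 0" --pt "0.87 -0.87 0 0" --pt "0.87 -0.87 0 0" --pt "0.87 -0.87 0 0" --pt "0.87 -0.87 0 0" --claw -1

```text
time: 0.9
tool_pos: [325.4, -178.5, 302.7]
orientation: [0.0, 0.993, 0.114, 0.0]
ft_force: [0.5, 0.1, 0.6]
finger_gap: 88.6
```

Call:
move_arm --pt "0.87 -0.87 0 0" --pt "0.87 -0.87 0 0" --pt "0.87 -0.87 0 0" --pt "0.87 -0.87 0 0" --pt "0.87 -0.87 0 0" --pt "0.87 -0.87 0.3 0" --pt "0.87 -0.87 0.5 0.8" --pt "0.6 -0.7 0.5 0.8"

```text
time: 1.7
tool_pos: [524.9, 143.1, 251.2]
orientation: [-0.0, 0.999, 0.05, 0.0]
ft_force: [1.2, -1.3, 1.0]
finger_gap: 88.3
```

```bash
python3 -c "
from h import *
s=snap('wrist','w1')
to(*inF(-87,0,F),120,F[2])
print(np.array(s['K']).tolist(),s['R'],-np.array(s['R']).T@s['t'],s.keys())"
```

```text
t 1.75 p [525.3 145.9 247.2] yaw 0.0977 tilt 0.28 F [-2.7  2.2 -3.5] gap 88.2 q [0.06 0.41 1.52 0.   1.22 1.53]
 units shift now-axes [ 0.23 -0.21  3.18] after-turn axes [ 0.21 -0.21  3.18] turn -0.03
[[309.70691628693146, 0.0, 317.8813036556282], [0.0, 309.70691628693146, 200.36232739684084], [0.0, 0.0, 1.0]] [[ 9.97490975e-02 -9.95012354e-01 -7.29558173e-04]
 [-9.51986098e-01 -9.56489842e-02  2.90815649e-01]
 [-2.89434945e-01 -2.83140692e-02 -9.56778828e-01]] [598.92775574 150.89631424 332.63104863] dict_keys(['img', 'K', 'R', 't'])
```

View pics/w1.png

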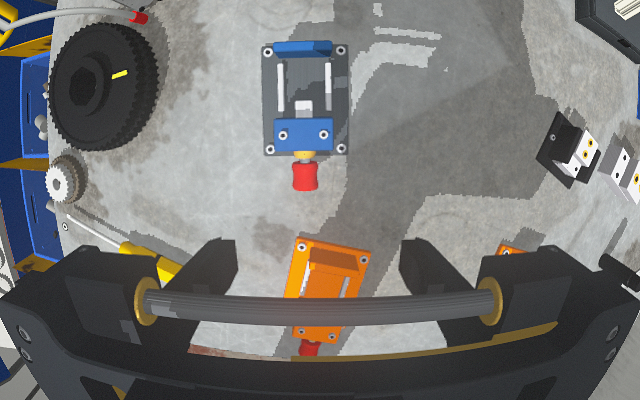

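```bash
python3 -c "
from h import *
i=ld('w1')['img'][:,:,::-1]
cv2.imwrite('pics/c1.png',cv2.resize(i[30:200,250:365],None,fx=3.5,fy=3.5,interpolation=cv2.INTER_CUBIC))"
```

```text
(no output)
```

View pics/c1.png

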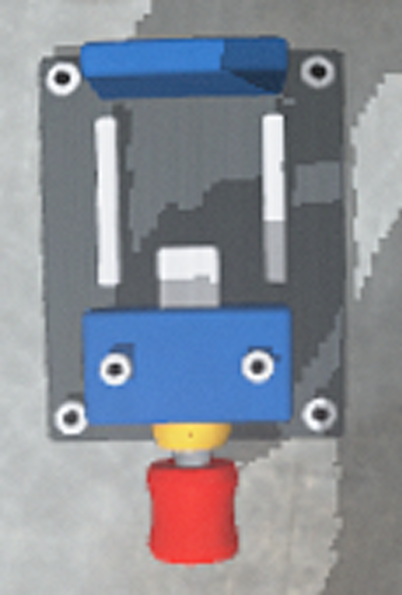

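```bash
cat >> h.py <<'E'
_p0=proj
def projw(s,P):
    c=(np.atleast_2d(P)@np.array(s['R']).T)+np.array(s['t']); K=np.array(s['K'])
    r=np.hypot(c[:,0],c[:,1]); th=np.arctan2(r,c[:,2]); return np.c_[K[0,2]+K[0,0]*th*c[:,0]/r, K[1,2]+K[1,1]*th*c[:,1]/r]
def proj(s,P): return projw(s,P) if s.get('w') else _p0(s,P)
E
python3 - <<'E'
from h import *
s=ld('w1');s['w']=1
P=np.array([(40,57),(340,50),(342,440),(50,440),(82,43),(287,37),(83,312),(292,308),(86,424),(292,420),(150,562),(238,562),(158,247),(219,247)])/3.5+[250,30]
L=[(46,45,10),(46,-45,10),(-72,-45,10),(-72,45,10),(41,27,50),(41,-27,50),(-31,27,56),(-31,-27,56),(-61,27,56),(-61,-27,56),(-100,13,39),(-100,-13,39),(-15,8,43),(-15,-8,43)]
p,r=fit([(s,P,L)],F.copy());print(p,r.round(1).tolist())
to(*inF(-87,0,p),84,p[2])
E
```

```text
[6.20146559e+02 1.66536313e+02 1.09884658e-01] [-0.4, -0.2, 1.3, -0.2, 1.0, -0.0, -0.6, 1.1, -0.7, -0.6, 0.8, -0.4, -0.7, 0.0, 0.4, 0.1, -0.5, 1.1, 0.4, 1.4, -0.7, -1.7, 0.7, -2.0, -0.1, 0.5, -0.2, 0.1]
t 1.75 p [525.3 145.9 247.2] yaw 0.0977 tilt 0.28 F [-2.7  2.2 -3.5] gap 88.2 q [0.06 0.41 1.52 0.   1.22 1.53]
 units shift now-axes [ 0.25 -0.25  4.08] after-turn axes [ 0.24 -0.25  4.08] turn -0.15
```

Call:
move_arm --pt "0.2 -0.2 0.6 -0.15" --pt "0 0 0.8 0" --pt "0 0 0.8 0" --pt "0 0 0.6 0" --pt "0 0 0.3 0" --pt "0 0 0 0" --pt "0 0 0 0"

```text
time: 2.45
tool_pos: [531.8, 149.4, 129.0]
orientation: [0.0, 0.998, 0.056, 0.001]
ft_force: [0.7, 0.3, 0.4]
finger_gap: 87.9
```

```bash
echo "F=np.array([620,165.5,.105])">>h.py; python3 -c "
from h import *
to(*inF(-87,0,F),84,F[2])"
```

```text
t 2.45 p [531.8 149.4 129. ] yaw 0.1128 tilt 0.07 F [0.7 0.3 0.4] gap 87.9 q [ 0.06  0.57  1.61 -0.    0.96  1.52]
 units shift now-axes [ 0.06 -0.17  1.12] after-turn axes [ 0.06 -0.17  1.12] turn 0.1
```

Call:
move_arm --pt "0.05 -0.17 0.5 0.1" --pt "0 0 0.5 0" --pt "0 0 0.12 0" --pt "0 0 0 0" --pt "0 0 0 0"

```text
time: 2.95
tool_pos: [533.2, 156.4, 84.6]
orientation: [-0.0, 0.999, 0.052, 0.001]
ft_force: [0.6, 0.0, 1.1]
finger_gap: 87.8
```

Call:
move_arm --pt "0 0 0 0" --pt "0 0 0 0" --pt "0 0 0 0" --pt "0 0 0 0" --pt "0 0 0 0" --pt "0 0 0 0" --pt "0 0 0 0" --pt "0 0 0 0" --claw 1 --grip_force 30

```text
time: 3.75
tool_pos: [532.6, 156.4, 83.2]
orientation: [0.0, 0.999, 0.052, -0.0]
ft_force: [-0.2, 0.2, -0.1]
finger_gap: 25.8
```

Call:
move_arm --pt "-0.15 0 0 0" --pt "-0.2 0 0 0" --pt "-0.2 0 0 0" --pt "-0.15 0 0 0" --pt "-0.1 0 0 0" --pt "0 0 0 0" --pt "0 0 0 0" --pt "0 0 0 0"

```text
time: 4.55
tool_pos: [502.0, 153.1, 83.4]
orientation: [-0.0, 0.999, 0.052, 0.002]
ft_force: [8.8, 2.7, -6.4]
finger_gap: 22.7
```

Call:
move_arm --pt "0 0 0 0" --pt "0 0 0 0" --pt "0 0 0 0" --pt "0 0 -0.3 0" --pt "0 0 -0.8 0" --pt "0 0 -1 0" --pt "0 0 -1 0" --pt "0 0 -0.6 0" --claw -1

```text
time: 5.35
tool_pos: [501.0, 153.1, 235.2]
orientation: [-0.0, 0.999, 0.052, 0.002]
ft_force: [-0.2, 0.1, -0.1]
finger_gap: 84.7
```

Call:
move_arm --pt "0 0 0 0" --pt "0 0 0 0" --pt "0 0 0 0"

```text
time: 5.65
tool_pos: [500.2, 153.0, 230.1]
orientation: [0.0, 0.999, 0.052, -0.001]
ft_force: [-0.3, -1.1, -0.0]
finger_gap: 88.2
```

```bash
python3 -c "
from h import *
s=snap('wrist','w2'); s['w']=1
i=s['img'][:,:,::-1]
W=[(*inF(x,y,F),z) for x,y,z in [(-130,0,39),(-100,0,39),(-15,0,43),(28,0,10),(-31,0,56)]]
print(proj(s,W).round())
u,v=proj(s,W)[1]; u0,v0=int(max(0,u-90)),int(max(0,v-150));print(u0,v0)
cv2.imwrite('pics/c2.png',cv2.resize(i[v0:v0+220,u0:u0+200],None,fx=2.6,fy=2.6,interpolation=cv2.INTER_CUBIC))
to(602,-188.5,250,-.37+np.pi/2)"
```

```text
[[319. 201.]
 [319. 169.]
 [319.  73.]
 [319.  34.]
 [319.  90.]]
228 18
t 5.7 p [500.3 153.  230.1] yaw 0.1047 tilt 0.14 F [ 0.4 -0.5 -0.2] gap 88.2 q [0.07 0.38 1.61 0.   1.16 1.54]
 units shift now-axes [ 1.64  8.76 -0.5 ] after-turn axes [-7.04  5.46 -0.5 ] turn -13.7
```

View pics/c2.png

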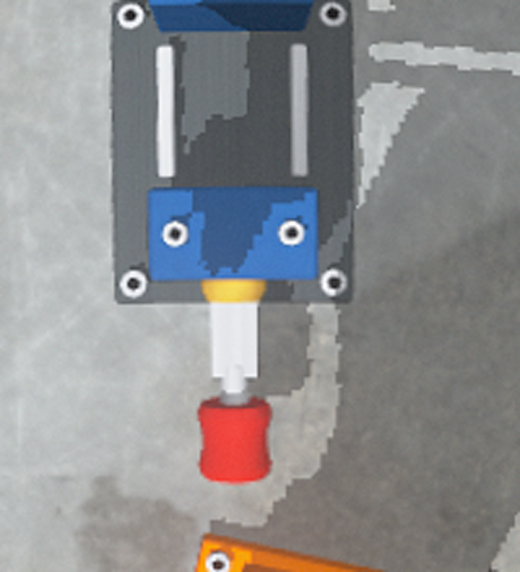

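The knob is out: its end is at about v=203, predicted 201 for 30 mm. The tongue is clear and the nest is empty. Next, the block.

Call:
move_arm --pt "0.1 0.7 -0.1 0" --pt "0.2 1 -0.1 0" --pt "0.2 1 -0.1 0" --pt "0.2 1 -0.1 0" --pt "0.2 1 -0.1 0" --pt "0.2 1 0 0" --pt "0.2 1 0 0" --pt "0.2 1 0 0"

```text
time: 6.5
tool_pos: [592.7, -148.6, 250.0]
orientation: [-0.001, 0.999, 0.052, -0.001]
ft_force: [-0.2, 0.5, -1.3]
finger_gap: 88.2
```

Call:
move_arm --pt "0.14 0.8 0 0" --pt "0 0.26 0 -0.7" --pt "0 0 0 -1" --pt "0 0 0 -1" --pt "0 0 0 -1" --pt "0 0 0 -1" --pt "0 0 0 -1" --pt "0 0 0 -1"

```text
time: 7.3
tool_pos: [602.4, -188.5, 249.9]
orientation: [-0.001, 0.949, 0.316, -0.001]
ft_force: [-0.2, 0.0, -0.4]
finger_gap: 88.0
```

Call:
move_arm --pt "0 0 0 -1" --pt "0 0 0 -1" --pt "0 0 0 -1" --pt "0 0 0 -1" --pt "0 0 0 -1" --pt "0 0 0 -1" --pt "0 0 0 -1" --pt "0 0 0 0"

```text
time: 8.1
tool_pos: [602.5, -188.5, 250.0]
orientation: [-0.001, 0.825, 0.565, -0.0]
ft_force: [-0.3, -0.1, -1.2]
finger_gap: 88.2
```

```bash
python3 -c "
from h import *
to(602,-188.5,73,-.37+np.pi/2)
s=snap('wrist','w3'); s['w']=1
u,v=proj(s,[[602,-188.5,30]])[0].round();print(u,v)
u0,v0=int(max(0,u-70)),int(max(0,v-80));print(u0,v0)
i=s['img'][:,:,::-1]
cv2.imwrite('pics/c3.png',cv2.resize(i[v0:v0+160,u0:u0+160],None,fx=3.7,fy=3.7,interpolation=cv2.INTER_CUBIC))
"
```

```text
t 8.1 p [ 602.5 -188.5  250. ] yaw 1.2014 tilt 0.12 F [-0.3 -0.1 -1.2] gap 88.2 q [-0.49  0.59  1.22  0.    1.33 -0.12]
 units shift now-axes [-0.01 -0.    4.43] after-turn axes [-0.   -0.01  4.43] turn 0.01
319.0 185.0
249 105
```

View pics/c3.png

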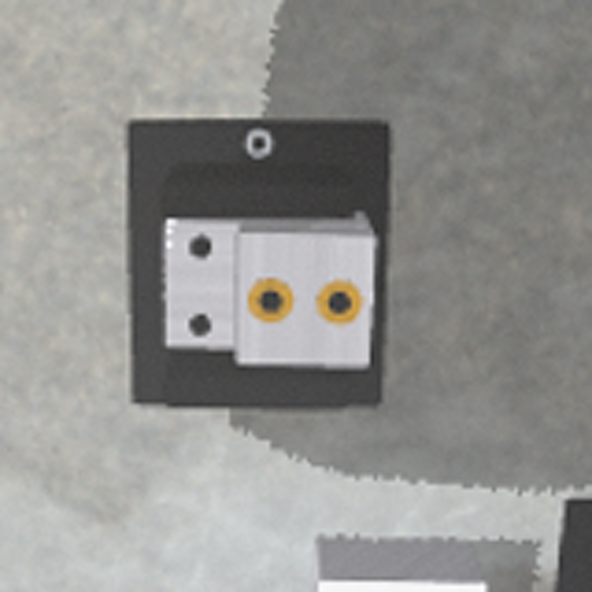

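Run:
```python
from h import *
s=ld('w3');s['w']=1
P=np.array([(165,222),(168,348),(238,232),(375,235),(370,367),(236,363)])/3.7+[249,105]
L=[(-28,18,28),(-28,-18,28),(-8,18,42),(28,18,42),(28,-18,42),(-8,-18,42)]
p,r=fit([(s,P,L)],[602,-188.5,-.37]);print(p,r.round(1).tolist())
P=np.array([(129,121),(389,123),(381,405),(132,404)])/3.7+[249,105]
q,r=fit([(s,P,[(-38,43,6),(38,43,6),(38,-43,6),(-38,-43,6)])],[602,-188.5,-.37]);print(q,r.round(1).tolist())
to(p[0],p[1],73,p[2]+np.pi/2)
```

```text
[ 6.04852269e+02 -1.87396078e+02 -3.83824828e-01] [-0.2, -0.3, -0.8, 0.2, -0.1, -0.2, 0.6, -0.3, 0.4, 0.1, 0.0, 0.6]
[ 6.02697274e+02 -1.85785220e+02 -3.75645118e-01] [-1.0, -0.4, 0.9, -0.4, 0.3, 0.6, -0.3, 0.4]
t 8.15 p [ 602.5 -188.5  250.2] yaw 1.1991 tilt 0.1 F [ 0.1 -0.5 -0.9] gap 87.9 q [-0.49  0.59  1.22  0.    1.33 -0.12]
 units shift now-axes [0.05 0.05 4.43] after-turn axes [0.05 0.04 4.43] turn 0.15
```

Call:
move_arm --pt "0.03 0.03 0.5 0.1" --pt "0 0 0.9 0" --pt "0 0 0.9 0" --pt "0 0 0.9 0" --pt "0 0 0.7 0" --pt "0 0 0.4 0" --pt "0 0 0.13 0" --pt "0 0 0 0"

```text
time: 8.95
tool_pos: [604.3, -187.9, 74.2]
orientation: [0.0, 0.828, 0.561, 0.0]
ft_force: [0.7, 0.1, 0.4]
finger_gap: 88.4
```

Call:
move_arm --pt "0 0 0 0" --pt "0 0 0 0" --pt "0 0 0 0" --pt "0 0 0 0" --pt "0 0 0 0" --pt "0 0 0 0" --claw 1 --grip_force 25

```text
time: 9.55
tool_pos: [604.4, -188.0, 74.5]
orientation: [0.0, 0.827, 0.562, 0.0]
ft_force: [-0.9, 0.5, 3.6]
finger_gap: 55.7
```

Call:
move_arm --pt "0 0 -0.3 0" --pt "0 0 -0.6 0" --pt "0 0 -0.9 0" --pt "0 0 -0.9 0" --pt "0 0 0 0" --pt "0 0 0 0"

```text
time: 10.15
tool_pos: [604.0, -187.8, 182.2]
orientation: [0.0, 0.827, 0.562, 0.0]
ft_force: [0.0, 1.1, -3.1]
finger_gap: 55.5
```

```bash
python3 -c "
from h import *
to(590,0,150,F[2]+np.pi/2)"
```

```text
t 10.15 p [ 604.  -187.8  182.2] yaw 1.1928 tilt 0.01 F [ 0.   1.1 -3.1] gap 55.5 q [-0.49  0.65  1.3  -0.    1.19 -0.11]
 units shift now-axes [ 4.23 -2.06  0.81] after-turn axes [4.71 0.14 0.81] turn -6.04
```

Call:
move_arm --pt "0.4 -0.2 0 0" --pt "0.8 -0.4 0 0" --pt "0.8 -0.4 0 0" --pt "0.8 -0.4 0 0" --pt "0.8 -0.4 0 0" --pt "0.63 -0.26 0 0" --pt "0 0 0.2 -0.8" --pt "0 0 0.4 -0.9"

```text
time: 10.95
tool_pos: [589.4, 1.9, 157.2]
orientation: [-0.0, 0.786, 0.618, -0.0]
ft_force: [-0.2, -0.2, -3.0]
finger_gap: 55.9
```

Call:
move_arm --pt "0 0 0.5 -0.9" --pt "0 0 0.5 -0.9" --pt "0 0 0.4 -0.9" --pt "0 0 0.2 -0.9" --pt "0 0 0 -0.74" --pt "0 0 0 0" --pt "0 0 0 0"

```text
time: 11.65
tool_pos: [589.5, 0.5, 93.4]
orientation: [-0.001, 0.669, 0.743, -0.0]
ft_force: [-0.1, -0.3, -1.7]
finger_gap: 55.6
```

```bash
python3 -c "
from h import *
to(590,0,68.5,F[2]+np.pi/2)"
```

```text
t 11.65 p [5.895e+02 5.000e-01 9.340e+01] yaw 1.6748 tilt 0.09 F [-0.1 -0.3 -1.7] gap 55.6 q [-0.2   0.69  1.51  0.    0.95 -0.3 ]
 units shift now-axes [-0.01  0.01  0.62] after-turn axes [-0.01  0.01  0.62] turn -0.01
```

Call:
move_arm --pt "0 0 0.3 0" --pt "0 0 0.2 0" --pt "0 0 0.1 0" --pt "0 0 0.03 0" --pt "0 0 0 0" --pt "0 0 0 0"

```text
time: 12.25
tool_pos: [590.1, -0.3, 68.8]
orientation: [0.0, 0.669, 0.743, 0.0]
ft_force: [1.1, 0.1, -2.8]
finger_gap: 55.6
```

Call:
move_arm --pt "0 0 0.03 0" --pt "0 0 0 0" --pt "0 0 0 0"

```text
time: 12.55
tool_pos: [590.2, -0.3, 68.4]
orientation: [0.0, 0.669, 0.743, 0.0]
ft_force: [-2.8, -0.6, 5.8]
finger_gap: 55.8
```

Contact with the bench (+6 N). I release and lift.

Call:
move_arm --pt "0 0 0 0" --pt "0 0 0 0" --pt "0 0 0 0" --pt "0 0 0 0" --pt "0 0 -0.4 0" --pt "0 0 -0.9 0" --pt "0 0 -1 0" --pt "0 0 -1 0" --claw -1

```text
time: 13.35
tool_pos: [589.9, -0.2, 201.0]
orientation: [-0.0, 0.669, 0.743, -0.0]
ft_force: [0.7, -0.0, -0.1]
finger_gap: 88.1
```

Call:
move_arm --pt "0 0 -0.7 0" --pt "0 0 0 1" --pt "0 0 0 1" --pt "0 0 0 1" --pt "0 0 0 1" --pt "0 0 0 1" --pt "0 0 0 1" --pt "0 0 0 1"

```text
time: 14.15
tool_pos: [590.0, -0.2, 227.6]
orientation: [-0.0, 0.849, 0.528, -0.0]
ft_force: [0.6, 0.3, -0.2]
finger_gap: 88.4
```

Call:
move_arm --pt "0 0 0 1" --pt "0 0 0 1" --pt "0 0 0 1" --pt "0 0 0 1" --pt "0 0 0 1" --pt "0 0 0 1" --pt "0 0 0 1" --pt "0 0 0 1"

```text
time: 14.95
tool_pos: [590.0, -0.2, 227.6]
orientation: [-0.0, 0.972, 0.234, -0.0]
ft_force: [-0.3, 1.2, -0.2]
finger_gap: 88.4
```

Call:
move_arm --pt "0 0 0 1" --pt "0 0 0 1" --pt "0 0 0 1" --pt "0 0 0 1" --pt "0 0 0 0.6" --pt "0 0 0 0" --pt "0 0 0 0"

```text
time: 15.65
tool_pos: [590.0, -0.2, 227.6]
orientation: [-0.0, 0.999, 0.055, -0.0]
ft_force: [0.1, 0.7, -0.2]
finger_gap: 88.3
```

```bash
python3 -c "
from h import *
to(590.2,-.3,76,F[2])
s=snap('wrist','w4'); s['w']=1
u,v=proj(s,[[590,0,30]])[0].round();print(u,v)
u0,v0=int(max(0,u-60)),int(max(0,v-60));print(u0,v0)
i=s['img'][:,:,::-1]
cv2.imwrite('pics/c4.png',cv2.resize(i[v0:v0+120,u0:u0+120],None,fx=5,fy=5,interpolation=cv2.INTER_CUBIC))
"
```

```text
t 15.65 p [ 5.900e+02 -2.000e-01  2.276e+02] yaw 0.1093 tilt 0.01 F [ 0.1  0.7 -0.2] gap 88.3 q [-0.2   0.52  1.4   0.    1.23  1.26]
 units shift now-axes [0.   0.   3.79] after-turn axes [0.   0.   3.79] turn 0.05
318.0 190.0
258 130
```

View pics/c4.png

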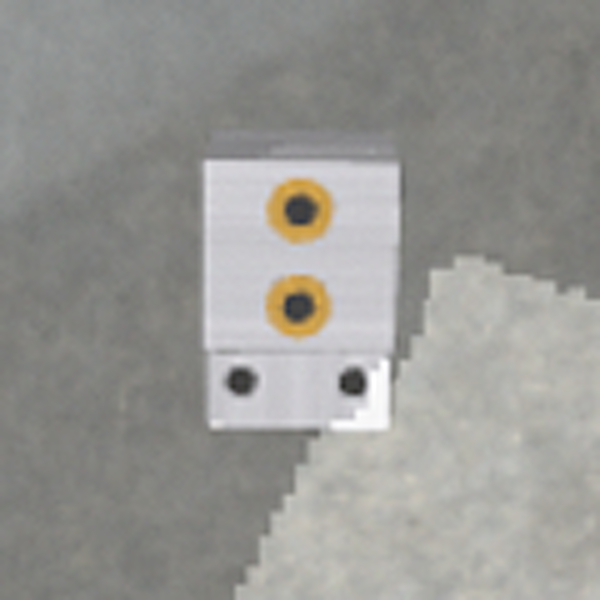

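Run:
```python
from h import *
s=ld('w4');s['w']=1
P=np.array([(204,160),(399,160),(397,352),(206,350),(209,430),(389,430)])/5+[258,130]
L=[(28,18,36),(28,-18,36),(-8,-18,36),(-8,18,36),(-28,18,22),(-28,-18,22)]
p,r=fit([(s,P,L)],[590,0,.105]);print(p,r.round(1).tolist())
```

```text
[5.89208579e+02 5.19548620e-02 1.04019120e-01] [-0.6, -0.2, 0.7, 0.1, 0.2, 0.2, -0.6, 0.4, -0.1, -0.3, 0.4, -0.1]
```

Call:
move_arm --pt "0.1 0 0.5 0.05" --pt "0 0 0.9 0" --pt "0 0 0.9 0" --pt "0 0 0.8 0" --pt "0 0 0.5 0" --pt "0 0 0.2 0" --pt "0 0 0 0" --pt "0 0 0 0"

```text
time: 16.5
tool_pos: [594.6, 0.1, 76.8]
orientation: [0.0, 0.999, 0.052, 0.001]
ft_force: [-0.1, -0.5, 0.2]
finger_gap: 88.2
```

Call:
move_arm --pt "0 0 0 0" --pt "0 0 0 0" --pt "0 0 0 0" --pt "0 0 0 0" --pt "0 0 0 0" --pt "0 0 0 0" --pt "0 0 0 0" --pt "0 0 0 0" --claw 1 --grip_force 25

```text
time: 17.3
tool_pos: [594.0, 0.2, 75.7]
orientation: [-0.0, 0.999, 0.052, -0.0]
ft_force: [0.3, 0.3, 0.2]
finger_gap: 35.6
```

```bash
python3 -c "
from h import *
to(*inF(4.2,0,F),136,F[2])"
```

```text
t 17.3 p [5.94e+02 2.00e-01 7.57e+01] yaw 0.104 tilt 0.01 F [0.3 0.3 0.2] gap 35.6 q [-0.2   0.72  1.5   0.    0.92  1.27]
 units shift now-axes [ 1.18 -4.04 -1.51] after-turn axes [ 1.18 -4.04 -1.51] turn -0.01
```

Call:
move_arm --pt "0 0 -0.4 0" --pt "0 0 -0.8 0" --pt "0 0 -0.8 0" --pt "0.1 -0.4 0 0" --pt "0.25 -0.8 0 0" --pt "0.25 -0.9 0 0" --pt "0.25 -0.9 0 0" --pt "0.25 -0.7 0 0"

```text
time: 18.1
tool_pos: [621.7, 154.9, 153.8]
orientation: [-0.0, 0.999, 0.053, -0.001]
ft_force: [-0.8, -0.9, -2.5]
finger_gap: 35.9
```

Call:
move_arm --pt "0.08 -0.34 0 0" --pt "0 0 0 0" --pt "0 0 0 0" --pt "0 0 0 0"

```text
time: 18.5
tool_pos: [624.1, 164.5, 155.4]
orientation: [0.0, 0.999, 0.051, -0.0]
ft_force: [0.1, -0.4, -2.4]
finger_gap: 35.7
```

```bash
python3 -c "
from h import *
to(*inF(4.5,0,F),86,F[2])
s=snap('wrist','w5'); s['w']=1
u,v=proj(s,[[620,165,50]])[0].round();print(u,v)
u0,v0=int(max(0,u-80)),int(max(0,v-70));print(u0,v0)
i=s['img'][:,:,::-1]
cv2.imwrite('pics/c5.png',cv2.resize(i[v0:v0+150,u0:u0+160],None,fx=4,fy=4,interpolation=cv2.INTER_CUBIC))
"
```

```text
t 18.5 p [624.1 164.5 155.4] yaw 0.1025 tilt 0.04 F [ 0.1 -0.4 -2.4] gap 35.7 q [ 0.08  0.71  1.27 -0.    1.16  1.54]
 units shift now-axes [ 0.01 -0.04  1.74] after-turn axes [ 0.01 -0.04  1.74] turn -0.03
317.0 232.0
237 162
```

View pics/c5.png

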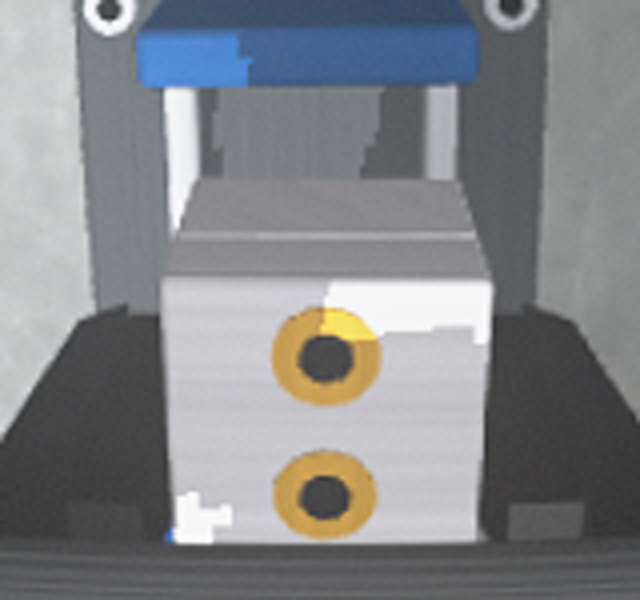

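Run:
```python
from h import *
s=ld('w5');s['w']=1
P=np.array([(138,32),(478,30),(140,86),(475,86)])/4+[237,162]
L=[(41,27,50),(41,-27,50),(31,27,50),(31,-27,50)]
p,r=fit([(s,P,L)],F.copy());print('fix',p,r.round(1).tolist())
# ridge y: intersect inner edges with model
for name,uv in (('in',[(200,90),(426,90)]),('out',[(165,90),(458,90)])):
    uv=np.array(uv)/4+[237,162]
    for q in uv:
        o=least_squares(lambda w:(proj(s,[[w[0],w[1],18]])[0]-q),[640,166]).x
        c,sn=np.cos(F[2]),np.sin(F[2]);d=o-F[:2];print(name,(c*d[0]+sn*d[1]).round(1),(-sn*d[0]+c*d[1]).round(1))
b=155.4-75.7
P=np.array([(163,278),(492,280),(195,181),(460,181)])/4+[237,162]
L=[(28,18,36+b),(28,-18,36+b),(28,18,b),(28,-18,b)]
p,r=fit([(s,P,L)],[620,164.5,.103]);print('block',p,r.round(1).tolist())
```

```text
fix [6.20680062e+02 1.67035624e+02 1.05680539e-01] [-1.3, -1.0, 1.1, -0.8, -1.2, 1.2, 1.4, 0.9]
in 23.9 21.6
in 23.8 -19.7
out 23.9 28.0
out 23.8 -25.5
block [6.19347259e+02 1.64101993e+02 9.84582226e-02] [-0.9, 0.8, 1.2, 0.7, -0.5, -1.0, 0.4, -0.8]
```

```bash
echo "F=np.array([620.3,166.2,.105])">>h.py; python3 -c "
from h import *
to(*inF(4.5,0,F),86,F[2])"
```

```text
t 18.55 p [624.2 164.5 155.6] yaw 0.1023 tilt 0.02 F [-0.5  0.6 -2.2] gap 36.2 q [ 0.08  0.71  1.27 -0.    1.16  1.55]
 units shift now-axes [ 0.02 -0.05  1.74] after-turn axes [ 0.02 -0.05  1.74] turn -0.03
```

Call:
move_arm --pt "0.02 -0.05 0.3 -0.03" --pt "0 0 0.4 0" --pt "0 0 0.3 0" --pt "0 0 0.2 0" --pt "0 0 0 0" --pt "0 0 0 0"

```text
time: 19.15
tool_pos: [625.0, 167.9, 107.9]
orientation: [-0.0, 0.999, 0.053, 0.0]
ft_force: [0.5, 0.7, -2.0]
finger_gap: 35.8
```

```bash
python3 -c "
from h import *
to(*inF(4.5,0,F),85.7,F[2])"
```

```text
t 19.15 p [625.  167.9 107.9] yaw 0.1063 tilt 0.03 F [ 0.5  0.7 -2. ] gap 35.8 q [0.08 0.77 1.3  0.   1.07 1.55]
 units shift now-axes [-0.01  0.03  0.55] after-turn axes [-0.01  0.03  0.55] turn 0.02
```

Call:
move_arm --pt "-0.01 0.02 0.1 0" --pt "0 0 0.15 0" --pt "0 0 0.13 0" --pt "0 0 0 0" --pt "0 0 0 0"

```text
time: 19.65
tool_pos: [624.5, 167.1, 92.3]
orientation: [-0.0, 0.999, 0.053, -0.0]
ft_force: [0.5, 0.4, -2.2]
finger_gap: 35.6
```

Call:
move_arm --pt "0 0 0.08 0" --pt "0 0 0.06 0" --pt "0 0 0.02 0" --pt "0 0 0 0" --pt "0 0 0 0"

```text
time: 20.15
tool_pos: [624.5, 167.1, 86.1]
orientation: [-0.0, 0.999, 0.053, 0.0]
ft_force: [-0.7, 0.1, -1.9]
finger_gap: 35.7
```

Call:
move_arm --pt "0 0 0.03 0" --pt "0 0 0 0" --pt "0 0 0 0"

```text
time: 20.45
tool_pos: [624.6, 167.1, 85.7]
orientation: [0.0, 0.999, 0.053, 0.0]
ft_force: [-3.9, -0.6, 6.1]
finger_gap: 36.1
```

The block is on the nest floor at the expected height. Release and retreat.

Call:
move_arm --pt "0 0 0 0" --pt "0 0 0 0" --pt "0 0 0 0" --pt "0 0 0 0" --pt "0 0 -0.3 0" --pt "0 0 -0.7 0" --pt "0 0 -1 0" --pt "0 0 -1 0" --claw -1

```text
time: 21.25
tool_pos: [624.3, 167.1, 207.0]
orientation: [-0.0, 0.999, 0.053, 0.0]
ft_force: [-0.3, -0.9, -0.1]
finger_gap: 87.9
```

Call:
move_arm --pt "-0.3 0 0 0" --pt "-1 0 0 0" --pt "-1 0 0 0" --pt "-0.9 0 0 0" --pt "0 0 0 0" --pt "0 0 0 0" --pt "0 0 0 0"

```text
time: 21.95
tool_pos: [498.2, 153.5, 205.6]
orientation: [-0.0, 0.999, 0.053, 0.001]
ft_force: [-0.2, -0.5, 0.1]
finger_gap: 88.5
```

```bash
python3 -c "
from h import *
to(*inF(-117,0,F),84,F[2])
s=snap('wrist','w6'); s['w']=1
u,v=proj(s,[[620,166,40]])[0].round();print(u,v)
u0,v0=int(max(0,u-70)),int(max(0,v-60));print(u0,v0)
i=s['img'][:,:,::-1]
cv2.imwrite('pics/c6.png',cv2.resize(i[v0:v0+150,u0:u0+140],None,fx=4,fy=4,interpolation=cv2.INTER_CUBIC))
"
```

```text
t 21.95 p [498.2 153.5 205.6] yaw 0.1062 tilt 0.11 F [-0.2 -0.5  0.1] gap 88.5 q [0.07 0.4  1.64 0.   1.1  1.54]
 units shift now-axes [0.14 0.   3.04] after-turn axes [0.14 0.   3.04] turn 0.02
319.0 50.0
249 0
```

View pics/c6.png

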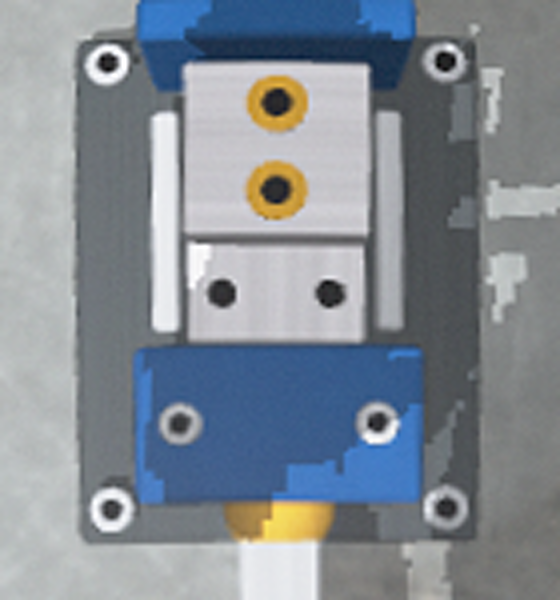

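The block sits square in the nest, step towards the knob, with about equal gaps to the ridges (crop 185–370 between 178 and 376). The knob is still out. Next I pinch the knob and push it home.

Call:
move_arm --pt "0.12 0 0.4 0" --pt "0 0 0.9 0" --pt "0 0 0.9 0" --pt "0 0 0.6 0" --pt "0 0 0.24 0" --pt "0 0 0 0" --pt "0 0 0 0"

```text
time: 22.7
tool_pos: [502.8, 154.1, 84.3]
orientation: [-0.0, 0.999, 0.053, 0.001]
ft_force: [-1.0, 0.1, 0.6]
finger_gap: 88.1
```

Call:
move_arm --pt "0 0 0 0" --pt "0 0 0 0" --pt "0 0 0 0" --pt "0 0 0 0" --pt "0 0 0 0" --pt "0 0 0 0" --pt "0 0 0 0" --pt "0 0 0 0" --claw 1 --grip_force 30

```text
time: 23.5
tool_pos: [502.0, 154.0, 83.2]
orientation: [-0.0, 0.999, 0.053, -0.0]
ft_force: [0.2, -1.2, -1.0]
finger_gap: 26.3
```

Call:
move_arm --pt "0.1 0 0 0" --pt "0.15 0 0 0" --pt "0.15 0 0 0" --pt "0.15 0 0 0" --pt "0.1 0 0 0" --pt "0.08 0 0 0" --pt "0 0 0 0" --pt "0 0 0 0"

```text
time: 24.3
tool_pos: [531.8, 156.6, 83.3]
orientation: [0.0, 0.999, 0.053, 0.001]
ft_force: [3.5, -5.1, -2.2]
finger_gap: 22.6
```

Call:
move_arm --pt "0.05 0 0 0" --pt "0.04 0 0 0" --pt "0 0 0 0" --pt "0 0 0 0"

```text
time: 24.7
tool_pos: [532.5, 156.8, 83.0]
orientation: [0.001, 0.999, 0.053, -0.004]
ft_force: [-13.5, -9.5, 10.9]
finger_gap: 22.8
```

At the stop (−13.5 N). Release, lift and look.

Call:
move_arm --pt "0 0 0 0" --pt "0 0 0 0" --pt "0 0 0 0" --pt "0 0 0 0" --pt "0 0 -0.3 0" --pt "0 0 -0.8 0" --pt "0 0 -1 0" --pt "0 0 -1 0" --claw -1

```text
time: 25.5
tool_pos: [534.4, 157.5, 209.5]
orientation: [-0.0, 0.999, 0.053, 0.0]
ft_force: [0.6, 0.3, -0.3]
finger_gap: 84.8
```

Call:
move_arm --pt "-0.5 0 0 0" --pt "-0.3 0 0 0" --pt "0 0 0 0" --pt "0 0 0 0" --pt "0 0 0 0"

```text
time: 26.0
tool_pos: [503.3, 154.1, 207.4]
orientation: [-0.0, 0.999, 0.053, 0.0]
ft_force: [-0.1, 0.9, 0.3]
finger_gap: 87.9
```

```bash
python3 -c "
from h import *
to(500,150,200,F[2])
s=snap('wrist','w7'); s['w']=1
W=[(*inF(x,y,F),z) for x,y,z in [(-100,0,39),(-15,8,43),(-15,-8,43)]]
u,v=proj(s,[[620,166,40]])[0].round();u0,v0=int(max(0,u-70)),int(max(0,v-60));print(u0,v0)
print(((proj(s,W)-[u0,v0])*3.2).round())
i=s['img'][:,:,::-1]
cv2.imwrite('pics/c7.png',cv2.resize(i[v0:v0+185,u0:u0+140],None,fx=3.2,fy=3.2,interpolation=cv2.INTER_CUBIC))
"
```

```text
t 26.0 p [503.3 154.1 207.4] yaw 0.1064 tilt 0.03 F [-0.1  0.9  0.3] gap 87.9 q [0.07 0.41 1.62 0.   1.11 1.54]
 units shift now-axes [-0.09  0.09  0.19] after-turn axes [-0.09  0.09  0.19] turn 0.02
249 0
[[224. 570.]
 [191. 236.]
 [257. 236.]]
```

View pics/c7.png

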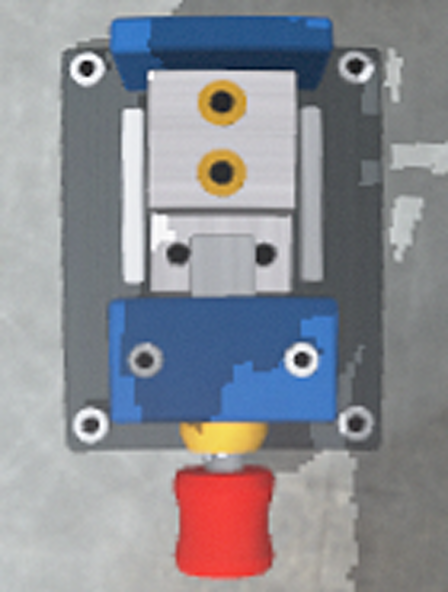

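The tongue tip at crop v≈234 (236 predicted for home) lies over the step. The knob end at 576 against 570 shows the same bias as the home picture at the start. I hand the job in.

```bash
python3 -c "
from rig import arm
print(arm.sign_off())"
```

```text
the job is handed in; nothing more can be done
None
```

The job is done and handed in at about 26 s of the 72 s allowed; sign-off gives no verdict, so success rests on my own checks.

**What I did:** I pulled the blue fixture's knob out until it held. I took the block from the cradle by its ends and set it down on the bench to change grip. Then I put it in the nest by its sides, step towards the knob, and pushed the knob home.

**Last checks, gripper open and clear:**
- **Knob:** the push ended against the stop at about 13 N. In the last picture the tongue tip lies over the step, within 1 pixel of its predicted home position.
- **Knob end:** it showed about 2 pixels off prediction, but it was off by the same amount in the picture taken before the knob was moved, when it was home.
- **Block:** it met the nest floor at the expected height. The pictures show it square, with near-equal gaps to both ridges.
- **Bystanders:** I did not check the oil bottle, plug gauge or screwdriver in a picture at the end. The planned path kept clear of all three.

**Disagreement:** my measurements of the fixture's sideways position differed by about 3 mm between cameras. I used a value between the wrist camera's reading and the one from gripping the knob, and the block went in without side force.

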